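# Cull the short plug, then present the solid one

### The job

First put the plug that is too short into the scrap bin. Then lift each of the two full-length plugs in turn, well clear of the cork mat, to feel which is heavier, putting any that you set down back on the mat, and leave the lighter one standing upright on the mat. Finish while still holding the heavier one, upright and still, over the middle of the round inspection plate, about 80 mm clear above it (do not put it down or let go), and leave the other tools and parts where they are.

Things in the scene. Friction and masses are not known exactly. Their poses are not given: they have to be found in the camera images.
- plug_a: one of three bare steel plugs standing on the mat: foot flange 46 mm diameter, 10 mm thick, then a plain 34 mm cylinder. Two are 66 mm tall, one 46 mm (too short); names do not tell which. The long two look the same, but one is solid, one hollow inside: all weigh 0.2 to 0.65 kg, the solid one at least 0.15 kg more than the hollow. Origin: centre of underside, z along its axis
- plug_b: one of three bare steel plugs standing on the mat: foot flange 46 mm diameter, 10 mm thick, then a plain 34 mm cylinder. Two are 66 mm tall, one 46 mm (too short); names do not tell which. The long two look the same, but one is solid, one hollow inside: all weigh 0.2 to 0.65 kg, the solid one at least 0.15 kg more than the hollow. Origin: centre of underside, z along its axis
- plug_c: one of three bare steel plugs standing on the mat: foot flange 46 mm diameter, 10 mm thick, then a plain 34 mm cylinder. Two are 66 mm tall, one 46 mm (too short); names do not tell which. The long two look the same, but one is solid, one hollow inside: all weigh 0.2 to 0.65 kg, the solid one at least 0.15 kg more than the hollow. Origin: centre of underside, z along its axis
- plug_a_top (a point): centre of the top face of plug_a, on its axis: 66 mm (full-length) or 46 mm (short) above its underside
- plug_b_top (a point): centre of the top face of plug_b, on its axis: 66 mm (full-length) or 46 mm (short) above its underside
- plug_c_top (a point): centre of the top face of plug_c, on its axis: 66 mm (full-length) or 46 mm (short) above its underside
- mat: fixed flat cork mat, 160 mm (its x) by 320 mm (its y), 6 mm thick; the plugs stand spread along its y axis about 100 mm apart. Origin at the centre of its underside, on the table
- bin: fixed open grey plastic scrap bin, 150 x 150 mm and 60 mm high outside, walls and floor 5 mm thick. It stands to the left or the right of the mat. Origin at the centre of its underside, on the table
- plate: fixed round inspection plate, 130 mm diameter at the foot, 120 mm at the top, 26 mm high, with a bright flat top and a small dark dot in its middle. It stands on the other side of the mat from the bin. Origin at the centre of its underside, on the table
- nut: dark steel ring nut, 28 mm across, 12 mm tall, lying on the mat; origin at centre of underside; not part of the job
- parallel: small steel bar 12 x 50 x 10 mm, lying on the mat; origin at centre of underside; not part of the job
- wrench: open wrench lying on the table beyond the mat; not part of the job
- screwdriver: screwdriver lying on the table beyond the mat; not part of the job
- oil: oil can, 52 mm diameter, 160 mm tall, standing beyond the mat; origin at centre of underside; not part of the job
- cup: open steel cup, 64 mm diameter, 60 mm tall, standing beyond the mat on the right; origin at centre of underside; not part of the job
There are look-alikes about, which are no part of the job. Leave any purple or red look-alike of the plug_b alone.

How it is judged:
By the outcome, as a careful person would: the job done as asked, in the order asked, and still so for the second after the job is handed in, while the arm keeps its last pose, push and grip.
It also fails if it takes over 72 s, if anything falls off the work surface, if the arm or the gripper's body presses on something with over 40 N, if the wrist force passes 120 N, or if a joint passes its speed limit or range.

### The arm

A 7-joint arm with a two-finger parallel gripper is mounted at the origin on the work surface. World frame = base frame: x ahead of the robot, y to its left, z up, the work surface at z = 0. Lengths are in mm, angles in rad, forces in N, time in s.
With the tool pointing down it reaches from about 425 to 925 mm from the base axis. Payload 6.8 kg.
Tool frame: the origin (TCP) lies at the very end of the fingers, on their centre line; the grasp point (between the pads) lies 19 mm behind it (robot.grip_depth is the distance from the TCP to the grasp point, in mm); z points along the fingers, x is the direction in which the jaws open and shut, and the axes are right-handed (so a half turn about z gives the same grasp; the last joint's range is limited). The gripper opens to 85 mm and grips with 20 to 120 N. Pads are 22 mm wide; open, the fingers measure 114 mm over their backs; the gripper's body (76 mm by 85 mm) begins 54 mm behind the grasp point. The pads swing forward as they close: fully open they stand 13 mm farther back than shut.
Start: joints at [1.076, 0.477, 0.022, 1.555, -0.011, 1.109, -0.083], TCP at [254.638, -625.145, 231.308] pointing down, gripper open.
Joint ranges: [-2.96, 2.96], [-0.34, 2.1], [-1.41, 1.46], [0.24, 2.44], [-1.37, 4.51], [0.17, 1.92], [-2.96, 2.96]. Speed limits (rad/s): [2.39, 2.39, 3.14, 3.14, 3.14, 3.14, 3.14].

### API

Orientations are given as a rotation vector (axis times angle).
In Python, from station import robot, cams gives the robot as it stands.
- The arm moves only by the tool drive_tool, never from a script. Its argument "increments" is a list of rows, each a list of 3 entries, a list of its own where there are three numbers: the opening, from -1 (shut) to 1 (fully open), so that 0 is half open, then the shift along the world's x, y, z normalised to -1 to 1, where 1 is 300 mm, then the turn, a rotation vector about the world's x, y, z normalised to -1 to 1, where 1 is 180 degrees. A call has 1 to 12 rows; each row shifts and turns the commanded pose from where the row before left it; what a row does not reach is not made up. A row lasts 1/8 s, in which the tool goes at most 62.5 mm and 10.7 degrees, less where a joint would pass 70% of its speed; a pose out of reach is approached as far as the arm can. A call with a number of a shift or a turn outside -1 to 1 is refused whole. A call with a gripper value outside its range is refused whole. The fingers move at their own pace and stop on an object; "squeeze" is the grip in N (left out, the last holds). Time passes only in rows, so rows that do not move let the fingers close. It gives the time, the measured TCP pose, the force and the opening at its end, in the units of the state.
- robot.read_state(): the state, without advancing time (a new reading comes with each control period).
- cams.read_camera(name): name is "side" or "top"; returns the picture (480x640x3 uint8, red, green, blue); there is no depth.
- cams.calibration(name): a dict with "fov_y" (degrees; the focal length in pixels is half the picture's height over the tangent of half this angle, whatever the lens; pixels are square), "cx", "cy" (the principal point, pixels), "R" (3x3) and "t" (3): a world point X has camera coordinates R X + t. Camera axes: x right, y down, z forward; pixel columns grow to the right and rows downward; lengths in mm; the calibration is good to about 2 mm. A picture is of the moment at which its call begins. calibration takes no time and is no camera call.
- robot.job_done(): hands the job in, once; it reports no verdict.
The state is a dict: "time_s": time; "joints": joint angles; "qvel": joint speeds; "joint_efforts": joint torques, N m; "position": TCP position; "tcp_rot": TCP orientation; "ft_force": force on the tool from outside, world axes, zero at the start; "ft_torque": the same for the moment, N m; "gripper_width": finger opening in mm.
Only numpy, scipy, OpenCV 4.12 (cv2) and the standard library are available. Lean on these libraries where they do the work, as an engineer would, in place of code of your own. Each camera call takes 0.05 s, during which the arm holds its last target. There are 200 camera calls.

## Working session

There is one attempt and no reset: what is moved stays moved. The work goes in short steps, Python scripts to look and compute and a tool call to move; the robot and the scene stay as the last step left them, time stands still between calls to the robot, and variables do not carry over. Pictures are saved under pics/ and viewed, about 8 in all and at most 12, crops included, and the job is handed in when it is done.

Besides the shell and the picture viewer there is one more tool, called after "Call:" by a JSON object that holds its "name" and its "arguments", one argument or row to a line. drive_tool: Moves the arm, as the interface text tells. Scaled input: -1 to 1 covers 300 mm each way for a shift and 180 degrees each way for a turn. Its arguments: {"type":"object","properties":{"increments":{"type":"array","items":{"type":"array"}},"squeeze":{"type":"number"}},"required":["increments"]}

```bash
mkdir -p pics
python3 - <<'E'
from station import robot,cams
import cv2
for n in("top","side"):
    cv2.imwrite(f"pics/{n}0.png",cams.read_camera(n)[:,:,::-1]);c=cams.calibration(n);print(n,c)
print(robot.read_state())
E
```

```text
top {'fov_y': 56.80994333142556, 'cx': 320.2705844431407, 'cy': 244.62702885719705, 'R': array([[ 0.01252107, -0.99950204,  0.02896373],
       [-0.99070197, -0.01632482, -0.13506701],
       [ 0.13547258, -0.02700325, -0.99041305]]), 't': array([-10.99336604, 529.65156596, 918.21871449])}
side {'fov_y': 56.57340100117831, 'cx': 313.60970452656267, 'cy': 241.84711738173613, 'R': array([[ 0.95709626, -0.28963048, -0.008996  ],
       [-0.19205213, -0.61078545, -0.76815175],
       [ 0.21698554,  0.73692287, -0.64020463]]), 't': array([-503.75877881,  186.68290989,  754.72485802])}
{'time_s': 0.1, 'joints': array([ 1.07588454,  0.47775155,  0.02234219,  1.55633052, -0.01146564,
        1.10927511, -0.08308685]), 'qvel': array([-0.00122668, -0.00120698, -0.00021613, -0.00253525,  0.0008207 ,
       -0.000671  , -0.00124209]), 'joint_efforts': array([ 3.72982773e-03, -5.97761321e+01,  1.61334302e+00, -2.81957728e+01,
        1.28129238e-02,  5.03447140e-03,  1.53069305e-05]), 'position': array([ 254.42272267, -624.65766618,  230.40936754]), 'tcp_rot': array([-2.60638094e+00,  1.75255460e+00,  2.25491747e-03]), 'ft_force': array([-0.41965932, -0.02770021, -0.15270987]), 'ft_torque': array([-0.02514224,  0.02092232,  0.02193863]), 'gripper_width': 85.36246169642654}
```

View pics/top0.png

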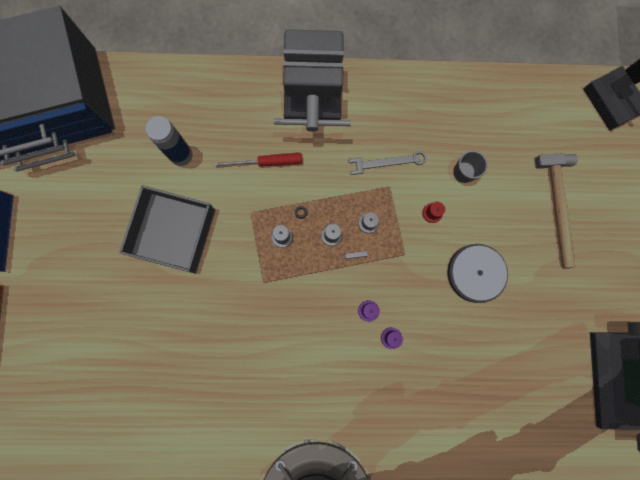

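View pics/side0.png

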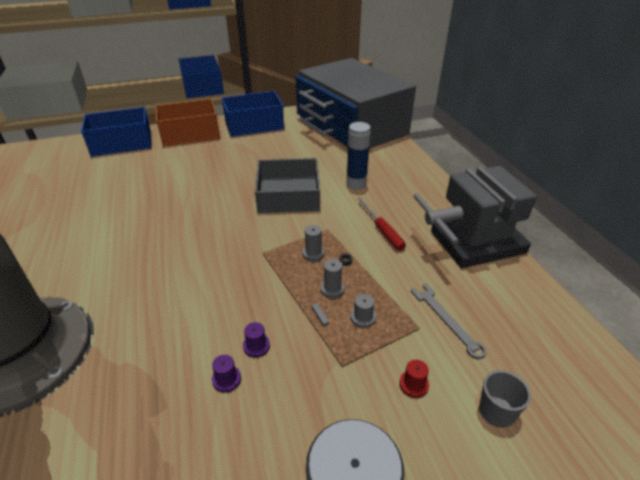

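Top view: plugs at about (281,236), (332,234), (370,222), bin at (170,230), plate at (480,272). In the side view the plug nearest the plate, about (363,310), looks short. I'll enlarge both views to check.

Run:
```python
import cv2,numpy as np
a=cv2.imread("pics/top0.png")[185:285,245:410];b=cv2.imread("pics/side0.png")[215:335,255:420]
A=cv2.resize(a,None,fx=4.8,fy=4.8,interpolation=2)
cv2.imwrite("pics/c1.png",A)
cv2.imwrite("pics/c2.png",cv2.resize(b,None,fx=4.8,fy=4.8,interpolation=2))
```

```text
(no output)
```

View pics/c1.png

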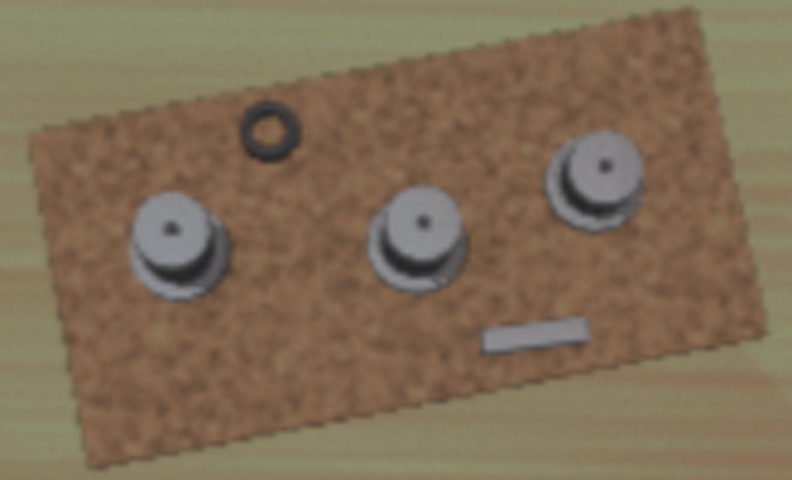

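View pics/c2.png

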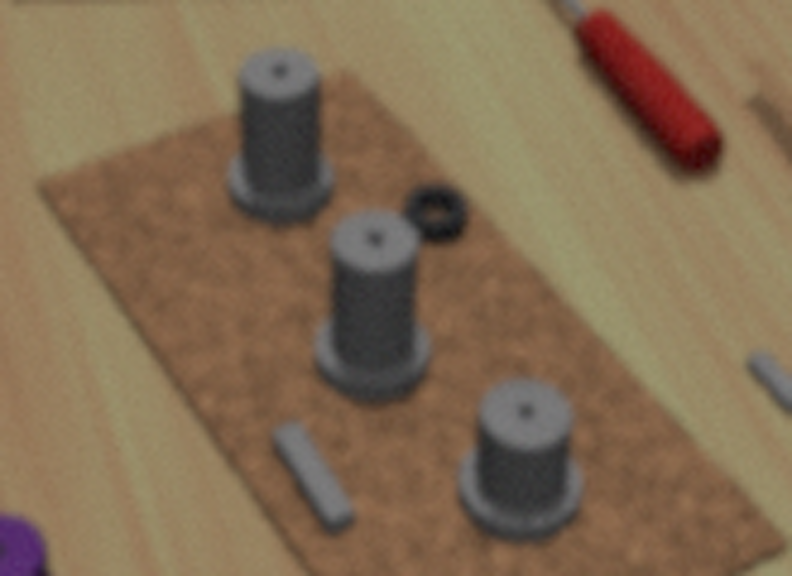

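```bash
cat > h.py <<'E'
import numpy as np
from station import robot,cams
def ray(n,p):
    c=cams.calibration(n);f=240/np.tan(np.radians(c["fov_y"]/2))
    d=c["R"].T@np.array([(p[0]-c["cx"])/f,(p[1]-c["cy"])/f,1]);return -c["R"].T@c["t"],d/np.linalg.norm(d)
def onz(n,p,z):
    o,d=ray(n,p);return (o+d*(z-o[2])/d[2]).round(1)
def tri(p,q):
    A=0;b=0;L=[ray("top",p),ray("side",q)]
    for o,d in L:
        M=np.eye(3)-np.outer(d,d);A=A+M;b=b+M@o
    X=np.linalg.solve(A,b);return X.round(1),[round(float(np.linalg.norm(np.cross(X-o,d))),1) for o,d in L]
E
python3 - <<'E'
from h import *
f=lambda x,y,a,b:((x+.5)/4.8-.5+a,(y+.5)/4.8-.5+b)
for n,t,s,z in(("L",(171,230),(280,71),72),("M",(424,222),(375,239),72),("R",(605,166),(527,411),52)):
    t=f(*t,245,185);s=f(*s,255,215);print(n,tri(t,s),onz("top",t,z),onz("side",s,z))
print("plate",tri((480,272),(355,463)),onz("top",(480,272),26),onz("side",(355,463),26))
b=[onz("top",p,60) for p in((143,187),(213,206),(193,271),(122,254))];print("bin",b,sum(b)/4)
print("mat",[onz("top",f(*p,245,185),6) for p in((30,131),(695,7),(767,337),(92,468))])
for n,p in(("nut",(270,131)),("par1",(484,343)),("par2",(587,328))):print(n,onz("top",f(*p,245,185),14))
print("oil",onz("top",(160,128),160),"cup",onz("top",(470,166),50),"red",onz("top",(437,209),50))
from scipy.spatial.transform import Rotation as R
print(R.from_rotvec(robot.read_state()["tcp_rot"]).as_matrix().round(3))
E
```

```text
L (array([549.3,  80.7,  73.5]), [0.8, 0.8]) [548.8  80.9  72. ] [550.6  82.6  72. ]
M (array([554.2, -28.3,  73.7]), [0.4, 0.4]) [554.2 -28.3  72. ] [555.3 -26.5  72. ]
R (array([ 584.4, -109.8,   53.5]), [0.4, 0.4]) [ 584.2 -109.9   52. ] [ 585.4 -108.5   52. ]
plate (array([ 476.6, -351.5,   28.2]), [0.0, 0.0]) [ 476.7 -352.3   26. ] [ 477.1 -350.6   26. ]
bin [array([643. , 372.8,  60. ]), array([604.9, 224.4,  60. ]), array([467.3, 259.2,  60. ]), array([500.2, 406.3,  60. ])] [553.85  315.675  60.   ]
mat [array([605. , 151.7,   6. ]), array([ 670.6, -159.4,    6. ]), array([ 514.1, -191.6,    6. ]), array([449.2, 118.4,   6. ])]
nut [605.4  40.1  14. ]
par1 [508.3 -59.5  14. ]
par2 [ 516.  -106.8   14. ]
oil [733.4 310.2 160. ] cup [ 707.3 -329.3   50. ] red [ 609.6 -254.1   50. ]
[[ 0.377 -0.926 -0.001]
 [-0.926 -0.377  0.001]
 [-0.002  0.    -1.   ]]
```

Call:
{"name": "drive_tool", "arguments": {
  "increments": [
    [0.41, [0.0917, 0.143, -0.0139], [0, 0, 0.054]],
    [0.41, [0.0917, 0.143, -0.0139], [0, 0, 0.054]],
    [0.41, [0.0917, 0.143, -0.0139], [0, 0, 0.054]],
    [0.41, [0.0917, 0.143, -0.0139], [0, 0, 0.054]],
    [0.41, [0.0917, 0.143, -0.0139], [0, 0, 0.054]],
    [0.41, [0.0917, 0.143, -0.0139], [0, 0, 0.054]],
    [0.41, [0.0917, 0.143, -0.0139], [0, 0, 0.054]],
    [0.41, [0.0917, 0.143, -0.0139], [0, 0, 0]],
    [0.41, [0.0917, 0.143, -0.0139], [0, 0, 0]],
    [0.41, [0.0917, 0.143, -0.0139], [0, 0, 0]],
    [0.41, [0.0917, 0.143, -0.0139], [0, 0, 0]],
    [0.41, [0.0917, 0.143, -0.0139], [0, 0, 0]]
  ],
  "squeeze": 60
}}

```text
time_s: 1.6
position: [585.2, -109.0, 180.8]
tcp_rot: [3.142, 0.005, -0.001]
ft_force: [0.9, -0.2, 0.7]
gripper_width: 60.0
```

Call:
{"name": "drive_tool", "arguments": {
  "increments": [
    [0.41, [-0.002, -0.002, -0.13], [0, 0, 0]],
    [0.41, [0, 0, -0.13], [0, 0, 0]],
    [0.41, [0, 0, -0.1], [0, 0, 0]],
    [0.41, [0, 0, -0.07], [0, 0, 0]],
    [0.41, [0, 0, -0.05], [0, 0, 0]],
    [0.41, [0, 0, -0.045], [0, 0, 0]],
    [0.41, [0, 0, 0], [0, 0, 0]],
    [0.41, [0, 0, 0], [0, 0, 0]]
  ]
}}

```text
time_s: 2.6
position: [584.7, -111.0, 24.4]
tcp_rot: [3.141, 0.005, 0.002]
ft_force: [-0.4, -0.1, 1.1]
gripper_width: 60.1
```

Run:
```python
from h import *
import cv2
s=robot.read_state();print(s["position"],s["ft_force"],s["ft_torque"])
a=cams.read_camera("top")[170:290,290:450,::-1];b=cams.read_camera("side")[220:340,290:450,::-1]
cv2.imwrite("pics/d.png",cv2.resize(np.hstack([a,b]),None,fx=2.5,fy=2.5,interpolation=2))
```

```text
[ 584.70823934 -110.98201376   24.393223  ] [-0.36017335 -0.09261604  1.07062734] [ 0.00641086 -0.02932943 -0.0224125 ]
```

View pics/d.png

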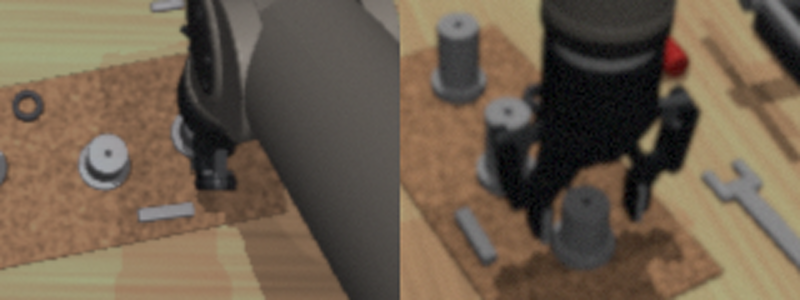

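The open jaws straddle the short plug (side crop at about 585,230), so I'm closing and lifting.

Call:
{"name": "drive_tool", "arguments": {
  "increments": [
    [0.41, [0, 0.004, 0], [0, 0, 0]],
    [-1, [0, 0, 0], [0, 0, 0]],
    [-1, [0, 0, 0], [0, 0, 0]],
    [-1, [0, 0, 0], [0, 0, 0]],
    [-1, [0, 0, 0], [0, 0, 0]],
    [-1, [0, 0, 0], [0, 0, 0]],
    [-1, [0, 0, 0.05], [0, 0, 0]],
    [-1, [0, 0, 0.15], [0, 0, 0]],
    [-1, [0, 0, 0.15], [0, 0, 0]],
    [-1, [0, 0, 0.15], [0, 0, 0]],
    [-1, [0, 0, 0], [0, 0, 0]],
    [-1, [0, 0, 0], [0, 0, 0]]
  ],
  "squeeze": 70
}}

```text
time_s: 4.2
position: [583.1, -109.9, 173.0]
tcp_rot: [3.142, 0.005, -0.003]
ft_force: [-0.4, 1.5, -4.0]
gripper_width: 32.1
```

Call:
{"name": "drive_tool", "arguments": {
  "increments": [
    [-1, [-0.012, 0.15, 0], [0, 0, 0]],
    [-1, [-0.012, 0.178, 0], [0, 0, 0]],
    [-1, [-0.012, 0.178, 0], [0, 0, 0]],
    [-1, [-0.012, 0.178, 0], [0, 0, 0]],
    [-1, [-0.012, 0.178, 0], [0, 0, 0]],
    [-1, [-0.012, 0.178, 0], [0, 0, 0]],
    [-1, [-0.012, 0.178, 0], [0, 0, 0]],
    [-1, [-0.012, 0.15, 0], [0, 0, 0]],
    [-1, [0, 0.05, 0], [0, 0, 0]],
    [-1, [0, 0, 0], [0, 0, 0]],
    [-1, [0, 0, 0], [0, 0, 0]]
  ]
}}

```text
time_s: 5.58
position: [555.7, 313.0, 172.6]
tcp_rot: [3.139, 0.002, -0.002]
ft_force: [0.2, -0.4, -4.0]
gripper_width: 32.3
```

Run:
```python
from h import *
import cv2
s=robot.read_state();print(s["position"],s["ft_force"],s["gripper_width"])
a=cams.read_camera("top")[110:310,90:350,::-1];b=cams.read_camera("side")[90:290,200:460,::-1]
cv2.imwrite("pics/e.png",cv2.resize(np.hstack([a,b]),None,fx=1.5,fy=1.5,interpolation=2))
```

```text
[555.7364497  312.99482158 172.64157288] [ 0.24602902 -0.43846455 -4.01018354] 32.25709930659801
```

View pics/e.png

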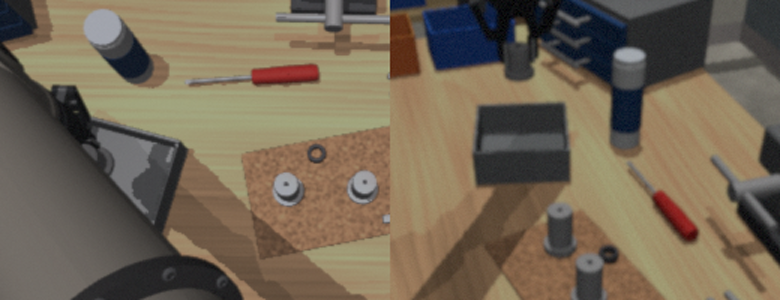

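The short plug is held above the bin (side crop at about 518,62, above the rim). I'll lower it, release and come up.

Call:
{"name": "drive_tool", "arguments": {
  "increments": [
    [-1, [-0.005, 0.008, -0.13], [0, 0, 0]],
    [-1, [0, 0, -0.13], [0, 0, 0]],
    [-1, [0, 0, -0.1], [0, 0, 0]],
    [-1, [0, 0, -0.06], [0, 0, 0]],
    [-1, [0, 0, -0.045], [0, 0, 0]],
    [-1, [0, 0, 0], [0, 0, 0]],
    [-1, [0, 0, 0], [0, 0, 0]],
    [0.41, [0, 0, 0], [0, 0, 0]],
    [0.41, [0, 0, 0], [0, 0, 0]],
    [0.41, [0, 0, 0], [0, 0, 0]],
    [0.41, [0, 0, 0], [0, 0, 0]]
  ]
}}

```text
time_s: 7.05
position: [554.0, 318.2, 34.5]
tcp_rot: [-3.141, -0.006, -0.001]
ft_force: [-0.7, 0.4, 0.5]
gripper_width: 60.1
```

Call:
{"name": "drive_tool", "arguments": {
  "increments": [
    [0.41, [0, 0, 0.1], [0, 0, 0]],
    [0.41, [0, 0, 0.15], [0, 0, 0]],
    [0.41, [0, 0, 0.15], [0, 0, 0]],
    [0.41, [0, 0, 0.09], [0, 0, 0]],
    [0.41, [0, -0.196, 0], [0, 0, 0]],
    [0.41, [0, -0.196, 0], [0, 0, 0]],
    [0.41, [0, -0.196, 0], [0, 0, 0]],
    [0.41, [-0.016, -0.196, 0], [0, 0, 0]],
    [0.41, [0, 0, 0], [0, 0, 0]],
    [0.41, [0, 0, 0], [0, 0, 0]]
  ]
}}

```text
time_s: 8.3
position: [549.1, 83.4, 181.5]
tcp_rot: [-3.141, -0.005, -0.001]
ft_force: [0.1, -0.1, -0.4]
gripper_width: 60.2
```

Call:
{"name": "drive_tool", "arguments": {
  "increments": [
    [0.41, [0.001, -0.007, -0.13], [0, 0, 0]],
    [0.41, [0, 0, -0.13], [0, 0, 0]],
    [0.41, [0, 0, -0.1], [0, 0, 0]],
    [0.41, [0, 0, -0.06], [0, 0, 0]],
    [0.41, [0, 0, -0.045], [0, 0, 0]],
    [0.41, [0, 0, 0], [0, 0, 0]],
    [0.41, [0, 0, 0], [0, 0, 0]]
  ]
}}

```text
time_s: 9.18
position: [550.1, 81.1, 42.6]
tcp_rot: [-3.141, -0.006, -0.002]
ft_force: [0.3, 0.1, 0.2]
gripper_width: 60.0
```

Run:
```python
from h import *
import cv2
s=robot.read_state();print(s["position"],s["ft_force"],s["gripper_width"])
a=cams.read_camera("top")[150:310,100:340,::-1];b=cams.read_camera("side")[130:290,220:460,::-1]
cv2.imwrite("pics/f.png",cv2.resize(np.hstack([a,b]),None,fx=1.6,fy=1.6,interpolation=2))
```

```text
[550.08967438  81.09683134  42.62679697] [0.32745548 0.13524553 0.2356453 ] 59.9629730420899
```

View pics/f.png

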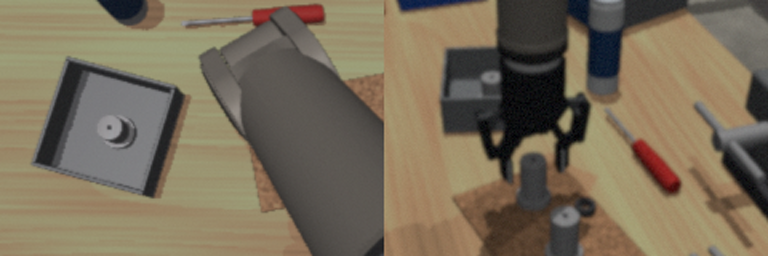

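The short plug stands in the bin (top crop at about 113,130) and the jaws straddle the left plug. Next: grasp, lift and weigh it.

Call:
{"name": "drive_tool", "arguments": {
  "increments": [
    [-1, [0, 0, 0], [0, 0, 0]],
    [-1, [0, 0, 0], [0, 0, 0]],
    [-1, [0, 0, 0], [0, 0, 0]],
    [-1, [0, 0, 0], [0, 0, 0]],
    [-1, [0, 0, 0], [0, 0, 0]],
    [-1, [0, 0, 0.05], [0, 0, 0]],
    [-1, [0, 0, 0.12], [0, 0, 0]],
    [-1, [0, 0, 0.12], [0, 0, 0]],
    [-1, [0, 0, 0.06], [0, 0, 0]],
    [-1, [0, 0, 0], [0, 0, 0]],
    [-1, [0, 0, 0], [0, 0, 0]],
    [-1, [0, 0, 0], [0, 0, 0]]
  ]
}}

```text
time_s: 10.78
position: [548.4, 80.5, 145.3]
tcp_rot: [3.141, 0.006, -0.004]
ft_force: [0.3, -0.2, -3.2]
gripper_width: 32.8
```

Call:
{"name": "drive_tool", "arguments": {
  "increments": [
    [-1, [0, 0, 0], [0, 0, 0]],
    [-1, [0, 0, 0], [0, 0, 0]],
    [-1, [0, 0, 0], [0, 0, 0]],
    [-1, [0, 0, 0], [0, 0, 0]]
  ]
}}

```text
time_s: 11.28
position: [549.4, 80.8, 146.8]
tcp_rot: [-3.142, -0.005, -0.0]
ft_force: [-0.4, 0.0, -4.1]
gripper_width: 32.2
```

Call:
{"name": "drive_tool", "arguments": {
  "increments": [
    [-1, [0, 0, 0], [0, 0, 0]],
    [-1, [0, 0, 0], [0, 0, 0]]
  ]
}}

```text
time_s: 11.52
position: [549.4, 80.8, 146.8]
tcp_rot: [-3.142, -0.005, -0.0]
ft_force: [1.1, -0.1, -2.5]
gripper_width: 32.2
```

```bash
cat > w.py <<'E'
from h import *
F=[];E=[]
for i in range(16):
    cams.read_camera("side");s=robot.read_state();F.append(s["ft_force"]);E.append(s["joint_efforts"])
F=np.array(F);E=np.array(E)
print(F.mean(0).round(2),F.std(0).round(2),E.mean(0).round(2)[:4],s["position"],s["gripper_width"],s["time_s"])
E
python3 w.py
```

```text
[ 0.21  0.07 -3.14] [0.5  0.33 0.49] [ -0.   -51.04  -4.85 -24.62] [549.35718969  80.77733451 146.77672715] 32.41080838688701 12.325
```

Call:
{"name": "drive_tool", "arguments": {
  "increments": [
    [-1, [0, 0, -0.1], [0, 0, 0]],
    [-1, [0, 0, -0.12], [0, 0, 0]],
    [-1, [0, 0, -0.07], [0, 0, 0]],
    [-1, [0, 0, -0.035], [0, 0, 0]],
    [-1, [0, 0, -0.01], [0, 0, 0]],
    [-1, [0, 0, -0.01], [0, 0, 0]],
    [-1, [0, 0, 0], [0, 0, 0]],
    [-1, [0, 0, 0], [0, 0, 0]]
  ]
}}

```text
time_s: 13.32
position: [549.7, 80.8, 43.8]
tcp_rot: [-3.141, -0.005, -0.002]
ft_force: [0.0, 0.5, -2.5]
gripper_width: 32.2
```

Call:
{"name": "drive_tool", "arguments": {
  "increments": [
    [-1, [0, 0, -0.004], [0, 0, 0]],
    [-1, [0, 0, 0], [0, 0, 0]],
    [0, [0, 0, 0], [0, 0, 0]],
    [0.41, [0, 0, 0], [0, 0, 0]],
    [0.41, [0, 0, 0], [0, 0, 0]],
    [0.41, [0, 0, 0], [0, 0, 0]],
    [0.41, [0, 0, 0.06], [0, 0, 0]],
    [0.41, [0, 0, 0.12], [0, 0, 0]],
    [0.41, [0, 0, 0.12], [0, 0, 0]],
    [0.41, [0.007, -0.18, 0.04], [0, 0, 0]],
    [0.41, [0.009, -0.181, 0], [0, 0, 0]],
    [0.41, [0, 0, 0], [0, 0, 0]]
  ]
}}

```text
time_s: 14.82
position: [554.3, -33.5, 145.3]
tcp_rot: [3.139, -0.008, 0.002]
ft_force: [-0.0, 0.8, 0.9]
gripper_width: 60.1
```

```bash
python3 w.py
python3 - <<'E'
from h import *
import cv2
a=cams.read_camera("top")[150:310,180:420,::-1];b=cams.read_camera("side")[190:350,220:460,::-1]
cv2.imwrite("pics/g.png",cv2.resize(np.hstack([a,b]),None,fx=1.6,fy=1.6,interpolation=2))
E
```

```text
[0.1  0.17 0.03] [0.55 0.61 0.44] [  0.48 -49.42  -4.04 -23.39] [554.16082723 -27.52583697 144.04265453] 59.65457966454466 15.625
```

View pics/g.png

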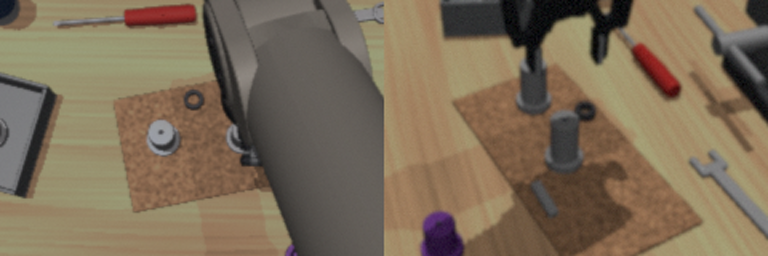

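The left plug weighs 3.17 N, about 0.32 kg, against a zero of +0.03 N. It is back upright on the mat (top crop at about 162,135). The gripper is over the middle plug, so I'm descending to grasp and lift it.

Call:
{"name": "drive_tool", "arguments": {
  "increments": [
    [0.41, [0.001, -0.001, -0.1], [0, 0, 0]],
    [0.41, [0, 0, -0.1], [0, 0, 0]],
    [0.41, [0, 0, -0.08], [0, 0, 0]],
    [0.41, [0, 0, -0.06], [0, 0, 0]],
    [0.41, [0, 0, 0], [0, 0, 0]],
    [0.41, [0, 0, 0], [0, 0, 0]]
  ]
}}

```text
time_s: 16.48
position: [555.1, -27.8, 42.8]
tcp_rot: [-3.142, -0.005, -0.002]
ft_force: [-0.0, 0.2, -0.3]
gripper_width: 60.1
```

Call:
{"name": "drive_tool", "arguments": {
  "increments": [
    [-1, [0, 0, 0], [0, 0, 0]],
    [-1, [0, 0, 0], [0, 0, 0]],
    [-1, [0, 0, 0], [0, 0, 0]],
    [-1, [0, 0, 0], [0, 0, 0]],
    [-1, [0, 0, 0], [0, 0, 0]],
    [-1, [0, 0, 0.05], [0, 0, 0]],
    [-1, [0, 0, 0.12], [0, 0, 0]],
    [-1, [0, 0, 0.12], [0, 0, 0]],
    [-1, [0, 0, 0.06], [0, 0, 0]],
    [-1, [0, 0, 0], [0, 0, 0]],
    [-1, [0, 0, 0], [0, 0, 0]],
    [-1, [0, 0, 0], [0, 0, 0]]
  ]
}}

```text
time_s: 17.98
position: [553.4, -27.9, 145.5]
tcp_rot: [-3.141, -0.006, 0.004]
ft_force: [0.9, 1.4, -6.7]
gripper_width: 32.1
```

```bash
python3 w.py
```

```text
[-0.08 -0.16 -5.78] [0.46 0.56 0.6 ] [  0.   -52.43  -4.78 -25.52] [554.46947781 -27.87045621 147.1004208 ] 32.00986477881982 18.775
```

The middle plug is heavier: 5.8 N against 3.2 N. I'm carrying it to the plate.

Call:
{"name": "drive_tool", "arguments": {
  "increments": [
    [-1, [-0.02, -0.08, 0], [0, 0, 0]],
    [-1, [-0.037, -0.154, 0], [0, 0, 0]],
    [-1, [-0.037, -0.154, 0], [0, 0, 0]],
    [-1, [-0.037, -0.154, 0], [0, 0, 0]],
    [-1, [-0.037, -0.154, 0], [0, 0, 0]],
    [-1, [-0.037, -0.154, 0], [0, 0, 0]],
    [-1, [-0.035, -0.154, -0.01], [0, 0, 0]],
    [-1, [-0.018, -0.075, -0.004], [0, 0, 0]],
    [-1, [0, 0, 0], [0, 0, 0]],
    [-1, [0, 0, 0], [0, 0, 0]],
    [-1, [0, 0, 0], [0, 0, 0]],
    [-1, [0, 0, 0], [0, 0, 0]]
  ]
}}

```text
time_s: 20.27
position: [477.5, -350.6, 143.0]
tcp_rot: [-3.141, -0.008, -0.0]
ft_force: [-0.3, 0.0, -5.1]
gripper_width: 31.9
```

```bash
python3 w.py
python3 - <<'E'
from h import *
import cv2
a=cams.read_camera("top")[150:350,240:540,::-1];b=cams.read_camera("side")[220:480,200:510,::-1]
a=cv2.copyMakeBorder(a,0,60,0,0,cv2.BORDER_CONSTANT)
cv2.imwrite("pics/k.png",cv2.resize(np.hstack([a,b]),None,fx=1.3,fy=1.3,interpolation=2))
E
```

```text
[ 0.12 -0.01 -5.95] [0.59 0.55 0.56] [-4.000e-02 -5.715e+01 -4.100e+00 -2.609e+01] [ 477.06235179 -351.55080954  142.85804893] 32.18214767315657 21.075
```

View pics/k.png

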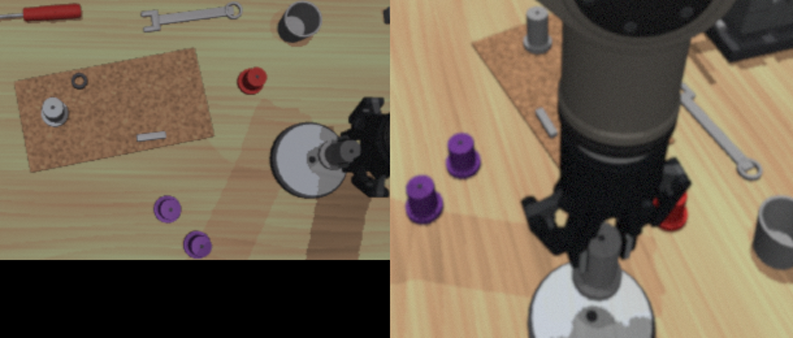

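Run:
```python
from h import *
print(tri((508.5,265.4),(361.5,404.6)))
s=robot.read_state();print(s["position"],s["tcp_rot"],abs(s["qvel"]).max(),s["gripper_width"],robot.job_done())
```

```text
(array([ 477.8, -350.4,  168.4]), [0.6, 0.6])
the job is handed in; nothing more can be done
[ 477.05383518 -351.5459891   142.88704929] [-3.14154751e+00 -5.39400074e-03 -7.69313445e-05] 0.0012662321858224717 32.331033625238405 None
```

The job is done and handed in at about 21 s of the 72 s allowed.

- **Short plug:** it was the one nearest the plate. I put it in the scrap bin first, and a later picture shows it standing on the bin floor.
- **Weighing:** the left plug read about 3.2 N and the middle one about 5.8 N, each averaged over 16 readings. The left one is lighter and stands upright on the mat.
- **Final hold:** the heavier middle plug is held upright and still over the plate centre. The tool is at (477, -351.5) mm, and I measured the plate's dot at about (477, -351.5) mm. The arm was almost at rest (joint speeds at most 0.0013 rad/s).
- **Clearance:** the tool height puts the plug's underside about 80 mm above the plate. A rough check from the cameras put its top at 168 mm, where 172 mm was expected, so they suggest about 76 mm. That 4 mm difference is probably pixel-reading and calibration error.
- **Other parts:** the nut, steel bar, wrench, screwdriver, cup and the red and purple look-alikes show no sign of having moved. The oil can was out of the last picture, but the arm did not go near it.

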